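# Stack the tube racks on the carrier and cover them

## Robot

A 6-joint arm with a two-finger parallel gripper is mounted at the origin on the work surface. World frame = base frame: x ahead of the robot, y to its left, z up, the work surface at z = 0. Lengths are in m, angles in rad, forces in N, time in s.
With the tool pointing down it reaches from about 0.3 to 0.875 m from the base axis. Payload 6.4 kg.
Tool frame: the origin (TCP) lies midway between the tips of the shut fingers; the grasp point (between the pads) lies 19 mm behind it; z points along the fingers, y is the direction in which the jaws open and shut (so a half turn about z gives the same grasp; the last joint's range is limited). The gripper opens to 85 mm and grips with 20 to 120 N. Pads are 22 mm wide; open, the fingers measure 114 mm over their backs; the gripper's body (76 mm by 85 mm) begins 54 mm behind the grasp point. The pads swing forward as they close: fully open they stand 13 mm farther back than shut.
Start: joints at [-1.355, 0.181, 1.607, -0, 1.354, -0.206], TCP at [0.235, -0.525, 0.231] pointing down, gripper open.
Joint ranges: [-2.99, 2.99], [-0.89, 2.07], [0.3, 2.58], [-1.14, 4.28], [0, 2.63], [-3.12, 3.12]. Speed limits (rad/s): [2.57, 2.57, 3.01, 3.14, 3.14, 3.14].

## Interface

Orientations are given as a unit quaternion [w, x, y, z].
In Python, from bench import get_obs, camera, hand_in gives the robot as it stands.
- The arm moves only by the tool drive_tool, never from a script. Its argument "deltas" is a list of rows, each a list of 2 entries, a list of its own where there are three numbers: the shift along the world's x, y, z in m, then the turn about the world's z in rad. A call has 1 to 10 rows; each row shifts and turns the pose as measured when the row begins; what a row does not reach is not made up. A row lasts 1/10 s, in which the tool goes at most 50 mm and 8.59 degrees, less where a joint would pass 70% of its speed; a pose out of reach is approached as far as the arm can. A call is refused whole if a number of a shift passes 0.05 or a number of a turn 0.15, either way. A call with a gripper value outside its range is refused whole. "gripper" is the opening, from 0 (shut) to 1 (fully open), set as the call begins (left out, the last holds). The fingers move at their own pace and stop on an object; the grip force is fixed at half the most. Time passes only in rows, so rows that do not move let the fingers close. It gives the time, the measured TCP pose, the force and the opening at its end, in the units of the state.
- get_obs(): the state, without advancing time (a new reading comes with each control period).
- camera(name): name is "scene" or "top"; returns a dict with "frame" (480x640x3 uint8, red, green, blue), "fx", "fy", "cx", "cy" (pixels), "eye" and "attitude" of the camera in the world. Camera axes: x right, y down, z forward; pixel columns grow to the right and rows downward; lengths in m; the calibration is good to about 2 mm. A picture is of the moment at which its call begins. There is no depth.
- hand_in(): hands the job in, once; it reports no verdict.
The state is a dict: "time_s": time; "q": joint angles; "dq": joint speeds; "joint_efforts": joint torques, N m; "eef_pos": TCP position; "eef_rot": TCP orientation; "wrist_force": force on the tool from outside, world axes, zero at the start; "torque": the same for the moment, N m; "opening": opening from 0.0 (shut) to 1.0 (fully open).
Only numpy, scipy, OpenCV 4.12 (cv2) and the standard library are available. Lean on these libraries where they do the work, as an engineer would, in place of code of your own. Each camera call takes 0.05 s, during which the arm holds its last target.

## Task

Make up the next class's sample stack on the steel carrier tray: orange tube rack at the bottom between the tray's two end stops, then the green rack on it, then the purple rack, and last the pale frosted cover with the grey grip bar fitted down over the purple rack. Put them on one at a time in that order, each squarely in line with and centred on the one below (within 10 mm), and let go of everything. Leave the blue rack where it is and do not shift or knock over the spray bottle.

Things in the scene. Friction and masses are not known exactly. Their poses are not given: they have to be found in the camera images.
- rack_orange_center (a point): Orange plastic microtube rack, loose, 100 x 60 x 34 mm (x, y, z), 5 x 3 wells, some with white caps; a 3 mm rim runs round its top above the caps, so it stacks flat. Point: its centre, 17 mm above its underside; x along the 100 mm length, y across the 60 mm width, z up. Either end may face either way. About 0.13 kg.
- rack_green_center (a point): Green plastic microtube rack, loose, 100 x 60 x 34 mm (x, y, z), 5 x 3 wells, some with white caps; a 3 mm rim runs round its top above the caps, so it stacks flat. Point: its centre, 17 mm above its underside; x along the 100 mm length, y across the 60 mm width, z up. Either end may face either way. About 0.13 kg.
- rack_purple_center (a point): Purple plastic microtube rack, loose, 100 x 60 x 34 mm (x, y, z), 5 x 3 wells, some with white caps; a 3 mm rim runs round its top above the caps, so it stacks flat. Point: its centre, 17 mm above its underside; x along the 100 mm length, y across the 60 mm width, z up. Either end may face either way. About 0.13 kg.
- cover_grip (a point): Loose pale cover, open below: shell 118 x 78 mm outside, 112 x 72 inside, 15 mm high (3 mm top plate, 12 mm skirt). Grey grip bar 50 (x) x 14 (y) x 32 mm high stands on mid-plate. Point: bar's centre, 31 mm above the skirt's lower edge, 16 above the plate's top, 19 above its underside, which rests on the rack's rim when fitted (6 mm spare each side). x along the length, z up. About 0.09 kg.
- tray: Fixed steel carrier tray: plate 140 x 90 x 6 mm, black 104 x 64 mm pad flush in its middle where the stack stands. End stops 6 mm thick rise 10 mm above the plate along both short ends, 114 mm apart inside; long sides open. Origin: centre of its underside on the bench, so racks stand 6 mm above it; x from stop to stop, y across, z up.
- rack_blue_center (a point): Blue plastic microtube rack, loose, 100 x 60 x 34 mm (x, y, z), 5 x 3 wells, some with white caps; a 3 mm rim runs round its top above the caps, so it stacks flat. Point: its centre, 17 mm above its underside; x along the 100 mm length, y across the 60 mm width, z up. Either end may face either way. About 0.13 kg. Not part of the job: leave it.
- spray_center (a point): White spray bottle, loose bystander, 60 mm diameter, 177 mm tall with its trigger head. This point is half-way up, 88 mm above the bench.
Mind the look-alikes: they are no part of the job. There is more than one size of the part that bears rack_orange_center; the job needs the middle-sized.

How it is judged:
On the way, in this order (a step that is already met when the one before it is completed fails the run):
1. the orange rack stands flat on the tray, between the end stops and in line with it (x of rack_orange_center in the frame of tray between -0.01 and 0.01 m and y of rack_orange_center in the frame of tray between -0.01 and 0.01 m and z of rack_orange_center in the frame of tray between 0.019 and 0.027 m and angle between the x axis of rack_orange_center and the x axis of tray, either way round below 0.17 rad and angle between rack_orange_center's own z axis and vertical below 0.06 rad), for 0.2 s.
2. the green rack stands squarely on the orange rack (x of rack_green_center in the frame of rack_orange_center between -0.01 and 0.01 m and y of rack_green_center in the frame of rack_orange_center between -0.01 and 0.01 m and z of rack_green_center in the frame of rack_orange_center between 0.03 and 0.038 m and angle between the x axis of rack_green_center and the x axis of rack_orange_center, either way round below 0.17 rad and angle between rack_green_center's own z axis and vertical below 0.06 rad), for 0.2 s.
3. the purple rack stands squarely on the green rack (x of rack_purple_center in the frame of rack_green_center between -0.01 and 0.01 m and y of rack_purple_center in the frame of rack_green_center between -0.01 and 0.01 m and z of rack_purple_center in the frame of rack_green_center between 0.03 and 0.038 m and angle between the x axis of rack_purple_center and the x axis of rack_green_center, either way round below 0.17 rad and angle between rack_purple_center's own z axis and vertical below 0.06 rad), for 0.2 s.
4. the cover is fitted down over the purple rack (x of cover_grip in the frame of rack_purple_center between -0.01 and 0.01 m and y of cover_grip in the frame of rack_purple_center between -0.01 and 0.01 m and z of cover_grip in the frame of rack_purple_center between 0.032 and 0.04 m and angle between the x axis of cover_grip and the x axis of rack_purple_center, either way round below 0.17 rad and angle between cover_grip's own z axis and vertical below 0.06 rad), for 0.2 s.
At the end, for the whole second after the job is handed in: On the tray stand, from the bottom up, the orange, green and purple racks and the cover: each within 10 mm of the centre of what is below it along each axis, seated to within 4 mm in height, in line within 0.17 rad, level within 0.06 rad, all let go and at rest (all of step 1 and all of step 2 and all of step 3 and all of step 4 and linear speed of each of rack_orange, rack_green, rack_purple, cover below 0.02 m/s); the robot touches nothing.
It fails at once if the blue rack is moved more than 15 mm (distance of rack_blue_center from where it was at the start of the episode above 0.015 m).
It fails at once if the spray bottle is shifted more than 25 mm or tipped (distance of spray_center from where it was at the start of the episode above 0.025 m or angle between spray_center's own z axis and vertical above 0.3 rad).
It also fails if it takes over 120 s, if anything falls off the work surface, if the arm or the gripper's body presses on something with over 40 N, if the wrist force passes 120 N, or if a joint passes its speed limit or range.

## Working session

There is one attempt and no reset: what is moved stays moved. The work goes in short steps, Python scripts to look and compute and a tool call to move; the robot and the scene stay as the last step left them, time stands still between calls to the robot, and variables do not carry over. Pictures are saved under pics/ and viewed, and the job is handed in when it is done.

Besides the shell and the picture viewer there is one more tool, called after "Call:" by a JSON object that holds its "api" and its "payload", one argument or row to a line. drive_tool: Moves the arm, as the interface text tells. Its arguments: {"type":"object","properties":{"deltas":{"type":"array","items":{"type":"array"}},"gripper":{"type":"number"}},"required":["deltas"]}

```bash
ls; mkdir -p pics; python3 - <<'E'
from bench import get_obs,camera
import cv2
o=get_obs();print(o)
for n in("scene","top"):
    c=camera(n);cv2.imwrite(f"pics/{n}0.png",c["frame"][:,:,::-1]);print({k:v for k,v in c.items() if k!="frame"})
E
```

```text
pics
{'time_s': 0.0, 'q': array([-1.35527739e+00,  1.81515923e-01,  1.60803381e+00,  4.32002638e-05,
        1.35378313e+00, -2.06284315e-01]), 'dq': array([-0.00024587,  0.00011247,  0.00033794, -0.0003066 , -0.00060191,
       -0.00159616]), 'joint_efforts': array([-1.36330498e-03, -4.44872725e+01, -3.51343131e+01, -3.29919594e-04,
        9.14947770e-03,  3.46860546e-06]), 'eef_pos': array([ 0.235324  , -0.52403158,  0.2303858 ]), 'eef_rot': array([-8.70196971e-04,  9.77843172e-01,  2.09336987e-01,  1.70716707e-05]), 'wrist_force': array([-0.83778171,  0.10000847,  0.36395582]), 'torque': array([0.04130092, 0.02268122, 0.02816811]), 'opening': 0.9965418684835177}
{'fx': 488.1859384179933, 'fy': 488.1859384179933, 'cx': 321.0846549608549, 'cy': 249.04327934158925, 'eye': array([ 1.08926087, -0.19189439,  0.94211237]), 'attitude': array([-0.24726537,  0.71480156,  0.62218968, -0.20198657])}
{'fx': 561.7243414520916, 'fy': 561.7243414520916, 'cx': 316.16061121149016, 'cy': 239.03973215826005, 'eye': array([ 0.40224535, -0.07205937,  1.3213869 ]), 'attitude': array([ 0.01427364, -0.70261791,  0.71134433, -0.01065738])}
```

View pics/scene0.png

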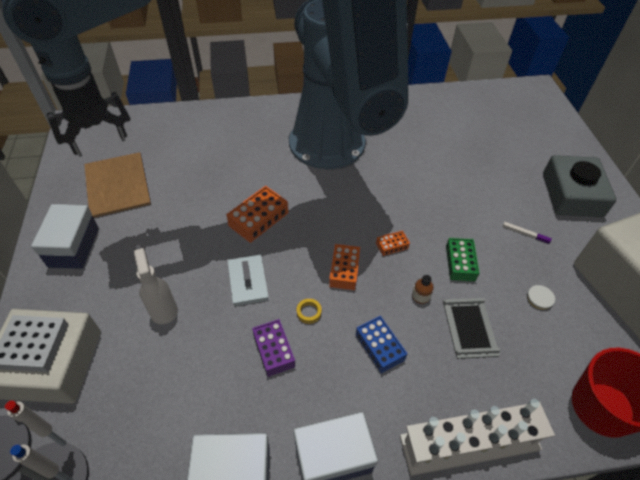

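View pics/top0.png

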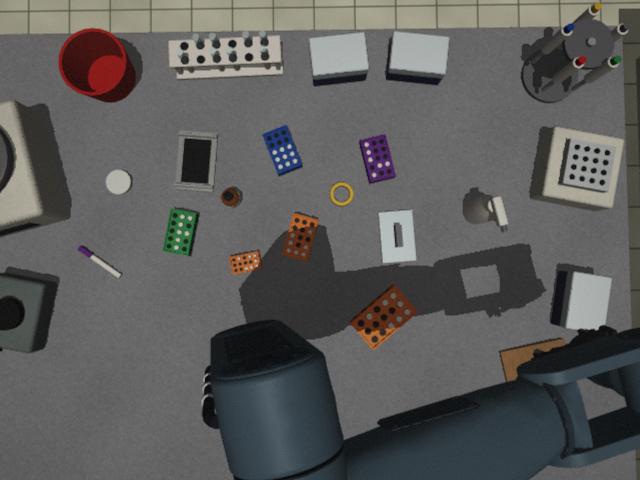

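The top view shows the middle-sized orange rack at (301,236), green at (181,232), purple at (377,158), the cover at (397,236), the tray at (196,160), blue at (282,149) and the spray bottle at (485,207). The larger orange rack (383,317) and the smaller one (245,262) are the look-alikes.

```bash
cat > h.py <<'E'
import numpy as np,cv2
from bench import get_obs,camera
from scipy.spatial.transform import Rotation as R
def ray(c,uv,z):
    uv=np.atleast_2d(uv).astype(float)
    d=np.c_[(uv[:,0]-c["cx"])/c["fx"],(uv[:,1]-c["cy"])/c["fy"],np.ones(len(uv))]
    q=c["attitude"];d=R.from_quat([q[1],q[2],q[3],q[0]]).apply(d)
    e=c["eye"];return (e+d*((z-e[2])/d[:,2])[:,None])[:,:2]
def rect(P):
    (cx,cy),(w,h),a=cv2.minAreaRect((P*1000).astype(np.float32))
    if h>w:w,h,a=h,w,a+90
    return np.round([cx,cy,w,h,(a+90)%180-90],1)
HUE=dict(orange=(3,16),green=(50,75),purple=(128,155),blue=(100,122))
def mask(f,col):
    hsv=cv2.cvtColor(f,cv2.COLOR_RGB2HSV);a,b=HUE[col]
    m=cv2.inRange(hsv,(a,120,50),(b,255,255))
    return cv2.morphologyEx(m,cv2.MORPH_CLOSE,np.ones((5,5)))
def blobs(m,amin=150):
    cs,_=cv2.findContours(m,cv2.RETR_EXTERNAL,cv2.CHAIN_APPROX_NONE)
    return [c[:,0] for c in cs if cv2.contourArea(c)>amin]
def yaw(o=None):
    q=(o or get_obs())["eef_rot"];m=R.from_quat([q[1],q[2],q[3],q[0]]).as_matrix()
    return np.arctan2(m[1,1],m[0,1])  # direction of tool y in world
E
python3 - <<'E'
from h import *
for n in("top","scene"):
    c=camera(n)
    for k in HUE:
        for b in blobs(mask(c["frame"],k)):
            print(n,k,b.mean(0).round(),rect(ray(c,b,.017)),"top:",rect(ray(c,b,.034))[:2])
    hsv=cv2.cvtColor(c["frame"],cv2.COLOR_RGB2HSV)
    if n=="top":
        sub=np.zeros((480,640),np.uint8)
        sub[120:200,165:225]=255
        for b in blobs(cv2.inRange(hsv,(0,0,0),(180,255,40))&sub): print("pad",b.mean(0),rect(ray(c,b,.006)))
        sub[:]=0;sub[195:275,365:425]=255
        g=hsv[:,:,2]
        print(g[236,370:425:3],g[160,170:225:3])
        for b in blobs(cv2.inRange(hsv,(0,0,150),(180,60,255))&sub): print("cover",b.mean(0),rect(ray(c,b,.0075)),rect(ray(c,b,.015)))
    sc=c["frame"]
    y,x=(190,360) ,(130,270)
    crop=sc[120:280,150:430] if n=="top" else sc[180:380,220:520]
    cv2.imwrite(f"pics/{n}_crop.png",cv2.resize(crop[:,:,::-1],None,fx=2.6,fy=2.6,interpolation=cv2.INTER_CUBIC))
print(yaw())
E
```

```text
top orange [528. 355.] [ 164.4 -564.2  148.6   70.2  -78.5] top: [ 167.5 -557.8]
top orange [383. 316.] [ 267.4 -218.5  136.1   86.6  -50.2] top: [ 269.1 -216.6]
top orange [245. 262.] [396.5  99.9  70.6  42.9 -79.2] top: [396.6  97.6]
top orange [300. 237.] [454.  -28.  102.9  62.  -16.6] top: [453.3 -28.5]
top orange [230. 197.] [ 5.489e+02  1.340e+02  3.750e+01  3.730e+01 -4.000e-01] top: [547.  131.3]
top orange [88. 51.] [896.3 470.8 135.6  88.6 -41.9] top: [889.9 463.7]
top green [179. 232.] [469.5 252.8  99.6  60.5 -11.6] top: [468.7 248.5]
top purple [377. 158.] [ 635.6 -210.1  102.1   61.1   13. ] top: [ 632.5 -208.3]
top blue [282. 150.] [658.   11.3 104.5  60.8  21.1] top: [654.6  10.2]
pad [195.61363636 160.49242424] [637.5 216.2 101.1  61.3  -4.9]
[108 108 106  92 190 191 191 190 121  97  96 189 185 187 188 104  99 103
 110] [108 107 105 127  98  24  28  25  29  24  25  26  26  58 127  88 102 101
 104]
cover [397.07407407 236.0617284 ] [ 453.2 -254.9  118.3   77.9    3.9] [ 452.9 -253.9  117.6   77.5    3.9]
scene orange [635. 403.] [844.  476.6  79.6  20.3 -30. ] top: [
[... 526 characters left out ...]
9.7   92.1   -5. ] top: [-347.3  -71.3]
scene orange [128.  21.] [-728.1 -625.3  123.3  120.7  -70.4] top: [-694.7 -617.3]
scene orange [219.  10.] [-769.5 -292.2  178.3  167.4    0.8] top: [-735.3 -290.4]
scene green [462. 259.] [467.8 254.7 121.1  64.1 -13.3] top: [479.3 246.5]
scene purple [273. 347.] [ 633.4 -207.4  110.7   59.3   13.3] top: [ 641.7 -207.1]
scene blue [380. 344.] [654.8  14.5 109.7  68.4  20.8] top: [662.8  10.7]
scene blue [151.  82.] [-343.8 -513.5  229.6  145.1    1. ] top: [-317.5 -507.6]
scene blue [427.  55.] [-403.3  423.7  397.8  138.4  -18.4] top: [-375.9  412.4]
scene blue [540.  48.] [-396.4  843.2  431.1  159.1  -24.9] top: [-369.1  824.2]
-1.1489812677976023
```

View pics/top_crop.png

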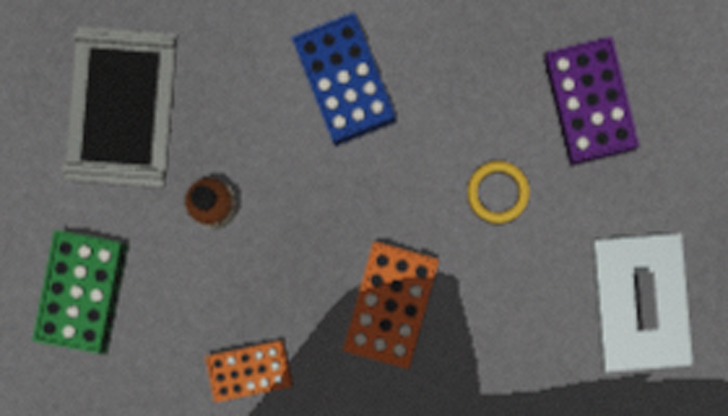

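Call:
{"api": "drive_tool", "payload": {
  "deltas": [
    [[0.018,0.042,0],-0.07],
    [[0.018,0.042,0],-0.07],
    [[0.018,0.042,0],-0.07],
    [[0.018,0.042,0],-0.07],
    [[0.018,0.042,0],-0.07],
    [[0.018,0.042,0],-0.07],
    [[0.018,0.042,0],-0.07],
    [[0.018,0.042,0],-0.07],
    [[0.018,0.042,0],-0.07],
    [[0.018,0.042,0],-0.07]
  ],
  "gripper": 1.0
}}

```text
time_s: 1.2
eef_pos: [0.4156, -0.0926, 0.2291]
eef_rot: [-0.001, 0.987, -0.158, 0.001]
wrist_force: [-0.1, -1.2, 0.3]
opening: 1.0
```

```bash
cat > d.py <<'E'
from h import *
import sys
T=dict(o=(453,-27.3,-17),g=(469,253.5,-12),p=(634.5,-209,13),c=(453,-254.5,4),t=(637.3,216.2,-5))
def go(k,dx=0,dy=0):
    o=get_obs();t=T[k];a=np.radians(t[2]+90)
    e=(a-yaw(o)+np.pi/2)%np.pi-np.pi/2
    p=o["eef_pos"];print(k,"t",round(o["time_s"],2),"move",t[0]/1e3-p[0],t[1]/1e3-p[1],"z",p[2],"turn",e,"op",o["opening"],"F",o["wrist_force"].round(1), "q",o["q"].round(2))
go(sys.argv[1])
E
python3 d.py o
```

```text
o t 1.2 move 0.03741734817091885 0.0652753989738715 z 0.22905871146582488 turn 0.02122746284539012 op 1.0000571241114131 F [-0.1 -1.2  0.3] q [-0.5  -0.17  1.96  0.    1.35  1.39]
```

Call:
{"api": "drive_tool", "payload": {
  "deltas": [
    [[0.018,0.032,0],0.02],
    [[0.018,0.032,0],0],
    [[0.002,0.002,-0.04],0],
    [[0,0,-0.045],0],
    [[0,0,-0.045],0],
    [[0,0,0],0]
  ]
}}

```text
time_s: 1.8
eef_pos: [0.4571, -0.0164, 0.0982]
eef_rot: [-0.001, 0.99, -0.143, 0.005]
wrist_force: [-1.4, 0.6, -0.5]
opening: 0.998
```

```bash
python3 d.py o; python3 - <<'E'
from h import *
for n in("top","scene"):
    c=camera(n); f=c["frame"][:,:,::-1]
    f=f[150:330,200:440] if n=="top" else f[150:330,250:490]
    cv2.imwrite(f"pics/a_{n}.png",cv2.resize(f,None,fx=3,fy=3))
E
```

```text
o t 1.8 move -0.004083012338373604 -0.010938473869684422 z 0.09818186634614917 turn -0.008865758643804789 op 0.9978123733680613 F [-1.4  0.6 -0.5] q [-0.3   0.08  2.01  0.    1.03  1.56]
```

View pics/a_scene.png

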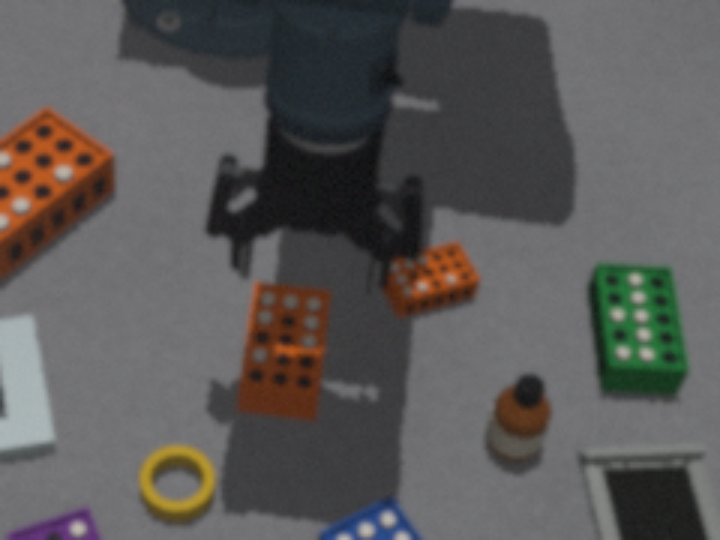

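The gripper is above the orange rack, jaws straddling it, about 11 mm too far in y. I'll correct that and descend.

Call:
{"api": "drive_tool", "payload": {
  "deltas": [
    [[-0.004,-0.011,0],-0.009],
    [[0,0,0],0],
    [[0,0,0],0]
  ]
}}

```text
time_s: 2.2
eef_pos: [0.4618, -0.0321, 0.1106]
eef_rot: [0.001, 0.989, -0.149, 0.016]
wrist_force: [-0.4, 0.0, -0.0]
opening: 1.001
```

```bash
python3 d.py o
```

```text
o t 2.2 move -0.008845670793167948 0.004807923076972542 z 0.1105832396137457 turn 0.0021826369578015203 op 1.0007472407311768 F [-0.4  0.  -0. ] q [-0.33  0.06  2.01  0.    1.04  1.54]
```

Call:
{"api": "drive_tool", "payload": {
  "deltas": [
    [[-0.008,0.005,-0.02],0],
    [[0,0,0],0],
    [[0,0,0],0]
  ]
}}

```text
time_s: 2.5
eef_pos: [0.4575, -0.0292, 0.0952]
eef_rot: [0.002, 0.989, -0.15, 0.021]
wrist_force: [0.1, 0.9, 0.0]
opening: 1.004
```

```bash
python3 d.py o
```

```text
o t 2.5 move -0.004483333607505691 0.0018638575609588523 z 0.09522550372325202 turn 0.004018931218868538 op 1.0043137041895451 F [0.1 0.9 0. ] q [-0.33  0.07  2.04  0.    0.99  1.54]
```

Call:
{"api": "drive_tool", "payload": {
  "deltas": [
    [[-0.004,0.002,0.04],0],
    [[0,0,0.04],0],
    [[0,0,0],0]
  ]
}}

```text
time_s: 2.8
eef_pos: [0.4538, -0.0276, 0.1798]
eef_rot: [0.002, 0.988, -0.15, 0.021]
wrist_force: [0.1, -0.3, -0.2]
opening: 0.999
```

Call:
{"api": "drive_tool", "payload": {
  "deltas": [
    [[0,0,-0.01],0],
    [[0,0,-0.01],0],
    [[0,0,-0.01],0],
    [[0,0,-0.01],0],
    [[0,0,-0.01],0],
    [[0,0,-0.01],0]
  ]
}}

```text
time_s: 3.4
eef_pos: [0.453, -0.0275, 0.1141]
eef_rot: [0.002, 0.988, -0.15, 0.02]
wrist_force: [-1.2, 0.2, 0.6]
opening: 1.0
```

```bash
python3 d.py o
```

```text
o t 3.4 move 2.961539575463412e-06 0.00021734380194501218 z 0.11412694400084092 turn 0.004724830612000019 op 1.000167469710906 F [-1.2  0.2  0.6] q [-0.33  0.03  2.04  0.    1.04  1.55]
```

Call:
{"api": "drive_tool", "payload": {
  "deltas": [
    [[0,0,-0.02],0],
    [[0,0,-0.02],0],
    [[0,0,-0.02],0],
    [[0,0,-0.02],0],
    [[0,0,-0.01],0],
    [[0,0,-0.006],0],
    [[0,0,0],0]
  ]
}}

```text
time_s: 4.1
eef_pos: [0.4489, -0.0262, 0.0077]
eef_rot: [0.001, 0.989, -0.15, 0.016]
wrist_force: [0.5, 0.9, 0.1]
opening: 1.001
```

```bash
python3 d.py o
```

```text
o t 4.1 move 0.004068894303060455 -0.0010599839474627025 z 0.00770201331510394 turn 0.004922663940167382 op 1.0006589600488582 F [0.5 0.9 0.1] q [-0.33  0.24  2.08  0.    0.79  1.54]
```

Call:
{"api": "drive_tool", "payload": {
  "deltas": [
    [[0.004,-0.001,-0.003],0.005],
    [[0,0,0],0],
    [[0,0,0],0]
  ]
}}

```text
time_s: 4.4
eef_pos: [0.455, -0.0278, 0.006]
eef_rot: [0.002, 0.989, -0.147, 0.017]
wrist_force: [-0.3, 0.2, 0.0]
opening: 0.998
```

Call:
{"api": "drive_tool", "payload": {
  "deltas": [
    [[0,0,0],0],
    [[0,0,0],0],
    [[0,0,0],0],
    [[0,0,0],0],
    [[0,0,0],0],
    [[0,0,0],0],
    [[0,0,0],0]
  ],
  "gripper": 0.55
}}

```text
time_s: 5.1
eef_pos: [0.4557, -0.028, 0.0074]
eef_rot: [0.002, 0.989, -0.147, 0.018]
wrist_force: [0.1, 0.3, -0.8]
opening: 0.691
```

```bash
python3 d.py o
```

```text
o t 5.1 move -0.0027290120294463094 0.0007303930107458549 z 0.007350683876071958 turn -0.0009492543290683386 op 0.6909025703405641 F [ 0.1  0.3 -0.8] q [-0.32  0.25  2.06  0.    0.79  1.54]
```

Call:
{"api": "drive_tool", "payload": {
  "deltas": [
    [[0,0,0.01],0],
    [[0,0,0.02],0],
    [[0,0,0.02],0],
    [[0,0,0.02],0],
    [[0,0,0.02],0],
    [[0,0,0.02],0],
    [[0,0,0.01],0]
  ]
}}

```text
time_s: 5.8
eef_pos: [0.4529, -0.0271, 0.1331]
eef_rot: [0.001, 0.989, -0.147, 0.016]
wrist_force: [1.1, -0.3, -1.6]
opening: 0.687
```

Call:
{"api": "drive_tool", "payload": {
  "deltas": [
    [[0.018,0.024,0],0.02],
    [[0.018,0.024,0],0.02],
    [[0.018,0.024,0],0.02],
    [[0.018,0.024,0],0.02],
    [[0.018,0.024,0],0.02],
    [[0.018,0.024,0],0.02],
    [[0.018,0.024,0],0.02],
    [[0.018,0.024,0],0.02],
    [[0.018,0.024,0],0.02],
    [[0.005,0.006,0],0.02]
  ]
}}

```text
time_s: 6.8
eef_pos: [0.6239, 0.2029, 0.135]
eef_rot: [0.0, 0.999, -0.046, 0.017]
wrist_force: [0.4, 0.5, -1.7]
opening: 0.688
```

```bash
python3 d.py t; python3 - <<'E'
from h import *
c=camera("scene"); f=c["frame"][:,:,::-1]
f=f[150:400,300:620]
cv2.imwrite(f"pics/b.png",cv2.resize(f,None,fx=2.4,fy=2.4))
E
```

```text
t t 6.8 move 0.013412295178044653 0.013321988233654242 z 0.13498333033996646 turn 0.004530094019679964 op 0.6883671203725196 F [ 0.4  0.5 -1.7] q [ 0.14  0.43  1.5  -0.01  1.18  1.8 ]
```

View pics/b.png

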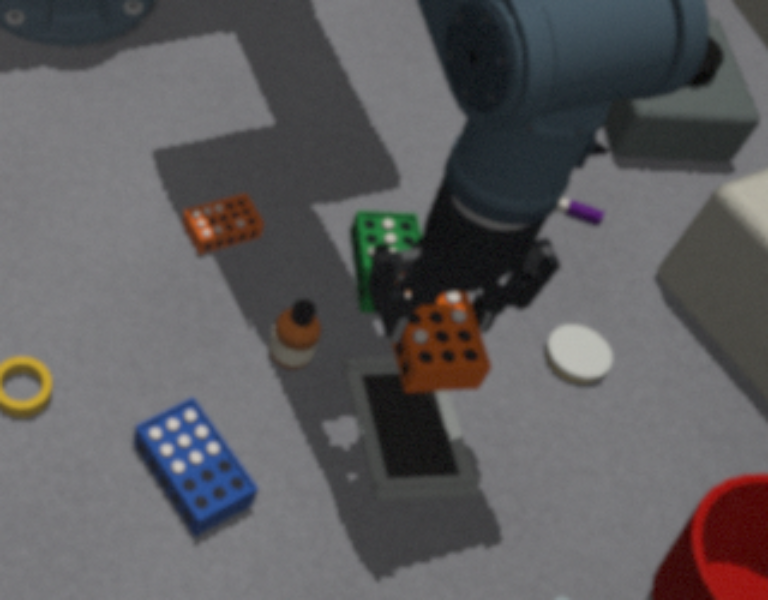

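The rack is held over the tray. I'll line it up and lower it.

Call:
{"api": "drive_tool", "payload": {
  "deltas": [
    [[0.016,0.013,0],0.004],
    [[0,0,-0.015],0],
    [[0,0,-0.02],0],
    [[0,0,-0.02],0],
    [[0,0,-0.02],0],
    [[0,0,-0.01],0],
    [[0,0,-0.005],0],
    [[0,0,0],0]
  ]
}}

```text
time_s: 7.65
eef_pos: [0.6325, 0.2088, 0.0369]
eef_rot: [0.003, 0.999, -0.045, 0.011]
wrist_force: [1.1, 0.7, -1.4]
opening: 0.688
```

```bash
python3 d.py t; python3 - <<'E'
from h import *
c=camera("scene"); f=c["frame"][:,:,::-1]
f=f[200:400,400:560]
cv2.imwrite(f"pics/c.png",cv2.resize(f,None,fx=3,fy=3))
E
```

```text
t t 7.65 move 0.004788448440486648 0.007379299572698034 z 0.03687481305228703 turn 0.002987163892196776 op 0.6877454672591156 F [ 1.1  0.7 -1.4] q [ 0.15  0.58  1.49 -0.01  1.05  1.81]
```

View pics/c.png

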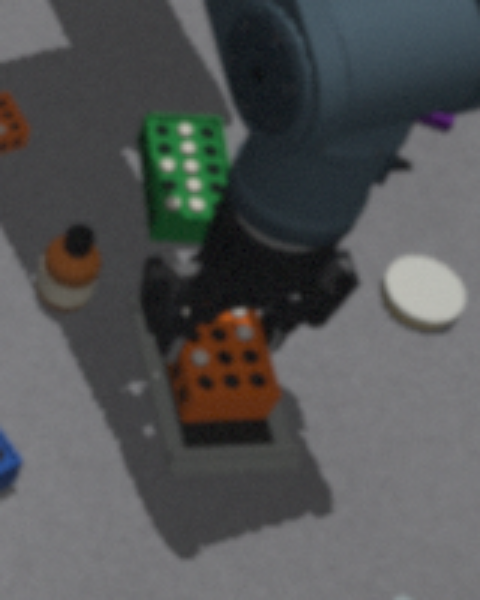

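Call:
{"api": "drive_tool", "payload": {
  "deltas": [
    [[0.0075,0.0075,0],0.003],
    [[0,0,0],0],
    [[0,0,0],0]
  ]
}}

```text
time_s: 8.0
eef_pos: [0.6432, 0.2173, 0.0406]
eef_rot: [0.003, 0.999, -0.043, 0.014]
wrist_force: [-0.5, 0.2, -1.2]
opening: 0.687
```

```bash
python3 d.py t
```

```text
t t 8.0 move -0.0059241418660136436 -0.001113447649300131 z 0.04057981562146966 turn -0.00023564524942276677 op 0.6874934319812341 F [-0.5  0.2 -1.2] q [ 0.16  0.6   1.46 -0.01  1.06  1.82]
```

Call:
{"api": "drive_tool", "payload": {
  "deltas": [
    [[-0.003,-0.001,-0.008],0],
    [[0,0,-0.008],0],
    [[0,0,-0.006],0],
    [[0,0,-0.003],0],
    [[0,0,0],0]
  ]
}}

```text
time_s: 8.5
eef_pos: [0.64, 0.2166, 0.0139]
eef_rot: [0.002, 0.999, -0.043, 0.014]
wrist_force: [0.4, -0.3, -0.0]
opening: 0.69
```

```bash
python3 d.py t
```

```text
t t 8.5 move -0.0027366472687576637 -0.0003643424683564267 z 0.013874687556948907 turn -0.0008310614426152441 op 0.6902408005679926 F [ 0.4 -0.3 -0. ] q [ 0.16  0.63  1.48 -0.01  1.01  1.82]
```

Call:
{"api": "drive_tool", "payload": {
  "deltas": [
    [[0,0,-0.001],0],
    [[0,0,0],0]
  ]
}}

```text
time_s: 8.7
eef_pos: [0.6405, 0.2166, 0.0142]
eef_rot: [0.002, 0.999, -0.043, 0.014]
wrist_force: [0.7, 0.3, -2.7]
opening: 0.686
```

Call:
{"api": "drive_tool", "payload": {
  "deltas": [
    [[0,0,0],0],
    [[0,0,0],0],
    [[0,0,0],0],
    [[0,0,0],0],
    [[0,0,0.01],0],
    [[0,0,0.02],0],
    [[0,0,0.02],0],
    [[0,0,0.02],0],
    [[0,0,0.02],0]
  ],
  "gripper": 1.0
}}

```text
time_s: 9.6
eef_pos: [0.6387, 0.2162, 0.1066]
eef_rot: [0.003, 0.999, -0.043, 0.012]
wrist_force: [-0.7, 0.6, -0.1]
opening: 1.0
```

```bash
python3 d.py g
```

```text
g t 9.6 move -0.16970136844725037 0.03729929491865194 z 0.10655641568802326 turn -0.12282445997214086 op 1.00047445913695 F [-0.7  0.6 -0.1] q [ 0.16  0.5   1.45 -0.01  1.16  1.82]
```

Call:
{"api": "drive_tool", "payload": {
  "deltas": [
    [[-0.024,0.0053,0],-0.02],
    [[-0.024,0.0053,0],-0.02],
    [[-0.024,0.0053,0],-0.02],
    [[-0.024,0.0053,0],-0.02],
    [[-0.024,0.0053,0],-0.02],
    [[-0.024,0.0053,0],-0.02],
    [[-0.012,0.0053,0],0],
    [[-0.006,0,0],0],
    [[0,0,0],0]
  ]
}}

```text
time_s: 10.5
eef_pos: [0.4776, 0.2549, 0.1197]
eef_rot: [0.001, 0.994, -0.106, 0.022]
wrist_force: [-0.8, -1.0, 0.1]
opening: 0.998
```

```bash
python3 d.py g; python3 - <<'E'
from h import *
for n,z in (("scene",.023),("top",.023)):
    c=camera(n)
    for b in blobs(mask(c["frame"],"orange")):
        r=rect(ray(c,b,z))
        if 560<r[0]<720 and 150<r[1]<290: print(n,r)
    f=c["frame"][:,:,::-1]
    f=f[180:400,360:600] if n=="scene" else f[100:320,120:360]
    cv2.imwrite(f"pics/e_{n}.png",cv2.resize(f,None,fx=2.5,fy=2.5))
E
```

```text
g t 10.5 move -0.008553005707125194 -0.0013638857321512377 z 0.11970372653806086 turn 0.0020323143383942366 op 0.9975409217360303 F [-0.8 -1.   0.1] q [ 0.28  0.21  1.81 -0.02  1.08  2.07]
scene [636.1 220.3 117.   74.   -4.5]
top [639.8 218.  104.3  65.7  -4.1]
```

View pics/e_scene.png

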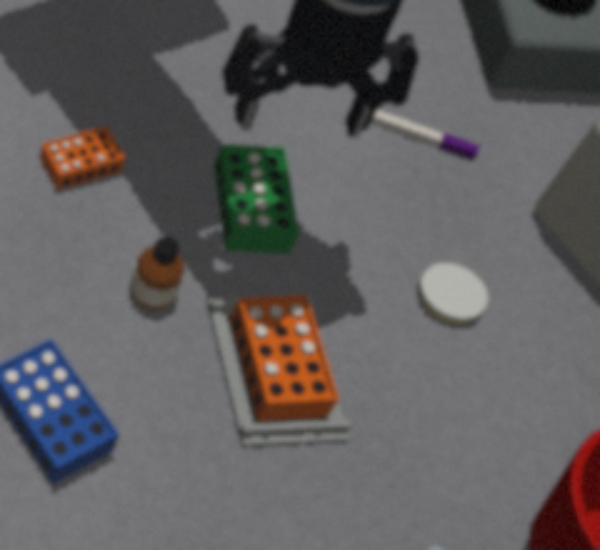

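View pics/e_top.png

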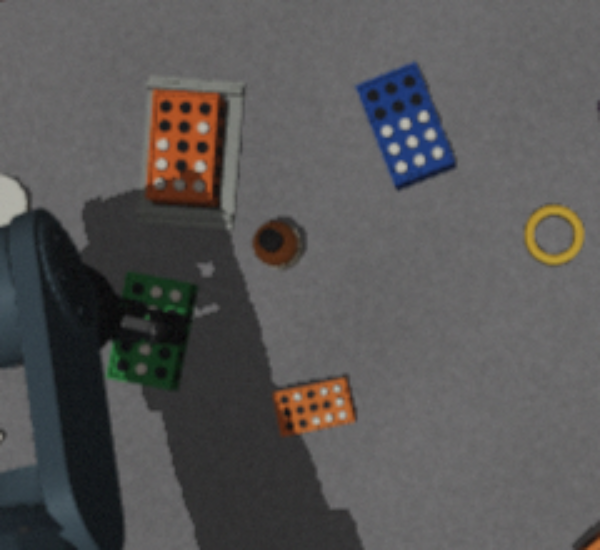

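The orange rack stands on the tray pad within about 3 mm. I'll aim the rest of the stack at (638.5, 217.5), then pick up green.

Call:
{"api": "drive_tool", "payload": {
  "deltas": [
    [[-0.0085,-0.0015,-0.015],0.002],
    [[0,0,-0.02],0],
    [[0,0,-0.02],0],
    [[0,0,-0.015],0],
    [[0,0,0],0]
  ]
}}

```text
time_s: 11.1
eef_pos: [0.4766, 0.2519, 0.0491]
eef_rot: [0.0, 0.994, -0.106, 0.025]
wrist_force: [-0.1, -0.3, 0.6]
opening: 0.998
```

```bash
sed -i 's/t=(637.3,216.2,-5)/t=(638.5,217.5,-4.7)/' d.py; python3 d.py g
```

```text
g t 11.1 move -0.007629861473996358 0.0015916044832570697 z 0.049114772688359384 turn 0.0038000178557213715 op 0.9979950004349952 F [-0.1 -0.3  0.6] q [ 0.28  0.32  1.85 -0.02  0.92  2.08]
```

Call:
{"api": "drive_tool", "payload": {
  "deltas": [
    [[-0.007,0.0015,-0.01],0.004],
    [[0,0,-0.01],0],
    [[0,0,-0.01],0],
    [[0,0,-0.006],0],
    [[0,0,-0.003],0],
    [[0,0,0],0]
  ]
}}

```text
time_s: 11.7
eef_pos: [0.4717, 0.2534, 0.0085]
eef_rot: [-0.0, 0.994, -0.105, 0.026]
wrist_force: [-0.2, 0.5, -1.2]
opening: 1.005
```

```bash
python3 d.py g
```

```text
g t 11.7 move -0.0027216353373000213 5.5387263188877434e-05 z 0.008514798317749737 turn 0.00036028758236206215 op 1.0046997526276853 F [-0.2  0.5 -1.2] q [ 0.28  0.39  1.87 -0.03  0.83  2.08]
```

Call:
{"api": "drive_tool", "payload": {
  "deltas": [
    [[-0.0025,0,-0.002],0],
    [[0,0,0],0]
  ]
}}

```text
time_s: 11.9
eef_pos: [0.4694, 0.2536, 0.0068]
eef_rot: [-0.0, 0.994, -0.105, 0.027]
wrist_force: [-0.5, -0.3, 0.1]
opening: 0.996
```

Call:
{"api": "drive_tool", "payload": {
  "deltas": [
    [[0,0,0],0],
    [[0,0,0],0],
    [[0,0,0],0],
    [[0,0,0],0],
    [[0,0,0],0],
    [[0,0,0],0],
    [[0,0,0],0]
  ],
  "gripper": 0.55
}}

```text
time_s: 12.6
eef_pos: [0.47, 0.2538, 0.0078]
eef_rot: [-0.001, 0.994, -0.105, 0.028]
wrist_force: [0.5, 0.0, -1.6]
opening: 0.69
```

```bash
python3 d.py g
```

```text
g t 12.6 move -0.0009844600480146126 -0.00032021455773434404 z 0.007779652286874952 turn 8.631644882584055e-05 op 0.6895548768367055 F [ 0.5  0.  -1.6] q [ 0.29  0.38  1.88 -0.03  0.83  2.08]
```

Call:
{"api": "drive_tool", "payload": {
  "deltas": [
    [[0,0,0.01],0],
    [[0,0,0.02],0],
    [[0,0,0.02],0],
    [[0,0,0.02],0],
    [[0,0,0.02],0],
    [[0,0,0.01],0],
    [[0,0,0],0]
  ]
}}

```text
time_s: 13.3
eef_pos: [0.4688, 0.2535, 0.1139]
eef_rot: [-0.0, 0.994, -0.105, 0.027]
wrist_force: [0.7, -0.0, -1.2]
opening: 0.688
```

Call:
{"api": "drive_tool", "payload": {
  "deltas": [
    [[0.01,-0.002,0],0.014],
    [[0.02,-0.004,0],0.014],
    [[0.02,-0.004,0],0.014],
    [[0.02,-0.004,0],0.014],
    [[0.02,-0.004,0],0.014],
    [[0.02,-0.004,0],0.014],
    [[0.02,-0.004,0],0.014],
    [[0.02,-0.004,0],0.014],
    [[0.01,-0.003,0],0.014],
    [[0,0,0],0]
  ]
}}

```text
time_s: 14.3
eef_pos: [0.6333, 0.2149, 0.1003]
eef_rot: [0.0, 0.999, -0.036, 0.019]
wrist_force: [0.3, 0.2, -1.5]
opening: 0.688
```

```bash
python3 d.py t
```

```text
t t 14.3 move 0.005201830968132759 0.0025880857470191587 z 0.10028145049590663 turn -0.009396254454844488 op 0.6878499819687195 F [ 0.3  0.2 -1.5] q [ 0.15  0.49  1.48 -0.01  1.13  1.8 ]
```

Call:
{"api": "drive_tool", "payload": {
  "deltas": [
    [[0.006,0.0025,-0.01],-0.009],
    [[0,0,-0.01],0],
    [[0,0,-0.01],0],
    [[0,0,-0.005],0],
    [[0,0,0],0]
  ]
}}

```text
time_s: 14.8
eef_pos: [0.6354, 0.2184, 0.0591]
eef_rot: [0.001, 0.999, -0.041, 0.016]
wrist_force: [-0.8, 0.6, -1.6]
opening: 0.689
```

```bash
python3 d.py t; python3 - <<'E'
from h import *
c=camera("scene"); f=c["frame"][:,:,::-1]
f=f[220:370,410:560]
cv2.imwrite(f"pics/g.png",cv2.resize(f,None,fx=4,fy=4))
E
```

```text
t t 14.8 move 0.003080517355421475 -0.0008659593124340503 z 0.05905710881911371 turn -0.0007377603723401904 op 0.6889560589723261 F [-0.8  0.6 -1.6] q [ 0.16  0.56  1.48 -0.01  1.07  1.82]
```

View pics/g.png

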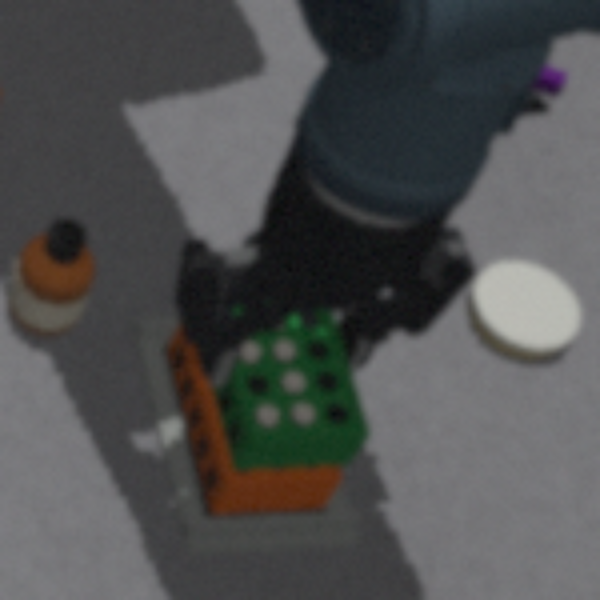

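```bash
python3 - <<'E'
from h import *
c=camera("scene")
def inv(P):  # project
    q=c["attitude"];d=R.from_quat([q[1],q[2],q[3],q[0]]).inv().apply(np.array(P)-c["eye"])
    return c["fx"]*d[:,0]/d[:,2]+c["cx"],c["fy"]*d[:,1]/d[:,2]+c["cy"]
o=get_obs();zb=o["eef_pos"][2]-.0073
a=np.radians(-4.7)
def box(cx,cy,z):
    return [(cx+np.cos(a)*u-np.sin(a)*v,cy+np.sin(a)*u+np.cos(a)*v,z) for u,v in((.05,.03),(.05,-.03))]
f=c["frame"].copy()
f=cv2.resize(f[220:370,410:560],None,fx=4,fy=4,interpolation=cv2.INTER_CUBIC)[:,:,::-1].copy()
def mark(P,col):
    for u,v in zip(*inv(P)):
        print(round(u,1),round(v,1)); cv2.circle(f,(int((u-410+.5)*4),int((v-220+.5)*4)),3,col,-1)
mark(box(.6385,.2175,.040),(255,255,0)); mark(box(.6385,.2175,.006),(255,255,0))
p=o["eef_pos"]; mark(box(p[0]-.001,p[1],zb),(255,0,255));mark(box(p[0]-.001,p[1],zb+.034),(255,0,255))
cv2.imwrite("pics/g2.png",f)
E
```

```text
494.8 339.8
466.1 341.2
490.0 347.2
462.0 348.6
496.6 335.4
467.6 336.8
501.8 327.4
472.0 328.8
```

View pics/g2.png

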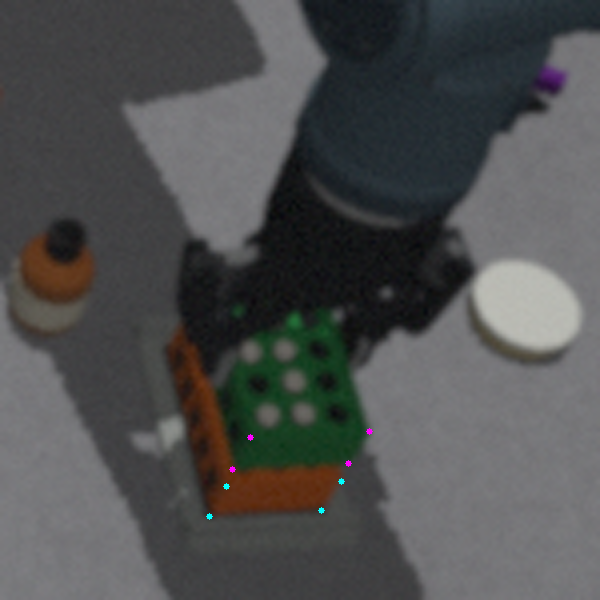

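The projected corners agree with the picture and show green in line with orange, so I'll set it down.

Call:
{"api": "drive_tool", "payload": {
  "deltas": [
    [[0.004,-0.001,-0.004],0],
    [[0,0,-0.004],0],
    [[0,0,-0.002],0],
    [[0,0,0],0]
  ]
}}

```text
time_s: 15.3
eef_pos: [0.6418, 0.2176, 0.0513]
eef_rot: [0.0, 0.999, -0.041, 0.018]
wrist_force: [-0.6, 0.7, -1.6]
opening: 0.69
```

```bash
python3 d.py t
```

```text
t t 15.3 move -0.003287007806819231 -8.766549372385413e-05 z 0.05133793364983119 turn -0.0007189752837852836 op 0.6898662960374584 F [-0.6  0.7 -1.6] q [ 0.16  0.57  1.47 -0.01  1.06  1.81]
```

Call:
{"api": "drive_tool", "payload": {
  "deltas": [
    [[-0.002,0,-0.002],0],
    [[0,0,-0.001],0],
    [[0,0,-0.001],0],
    [[0,0,0],0]
  ]
}}

```text
time_s: 15.7
eef_pos: [0.6405, 0.2177, 0.0486]
eef_rot: [0.0, 0.999, -0.041, 0.019]
wrist_force: [0.8, -0.0, -1.5]
opening: 0.692
```

```bash
python3 d.py t
```

```text
t t 15.7 move -0.001953370159455292 -0.00019280126546231124 z 0.04862810730767149 turn -0.0007561500285060418 op 0.691663664598983 F [ 0.8 -0.  -1.5] q [ 0.16  0.57  1.48 -0.01  1.05  1.81]
```

Call:
{"api": "drive_tool", "payload": {
  "deltas": [
    [[-0.001,0,-0.0015],0],
    [[0,0,-0.001],0],
    [[0,0,-0.001],0]
  ]
}}

```text
time_s: 16.0
eef_pos: [0.6411, 0.2179, 0.048]
eef_rot: [-0.0, 0.999, -0.041, 0.021]
wrist_force: [-3.6, -0.2, 5.7]
opening: 0.684
```

```bash
python3 d.py t
```

```text
t t 16.0 move -0.002562842020824463 -0.00042527559701929785 z 0.04803351770762876 turn -0.000843406250056411 op 0.6843372781937915 F [-3.6 -0.2  5.7] q [ 0.16  0.57  1.48 -0.01  1.05  1.81]
```

Contact is showing (+5.7 N), so I'll release and retreat towards purple.

Call:
{"api": "drive_tool", "payload": {
  "deltas": [
    [[0,0,0],0],
    [[0,0,0],0],
    [[0,0,0],0],
    [[0,0,0],0],
    [[0,0,0.01],0],
    [[0,0,0.02],0],
    [[0,0,0.02],0],
    [[0,0,0.02],0],
    [[0,0,0.02],0],
    [[0,0,0.01],0]
  ],
  "gripper": 1.0
}}

```text
time_s: 17.0
eef_pos: [0.6387, 0.2176, 0.1509]
eef_rot: [0.0, 0.999, -0.041, 0.019]
wrist_force: [-0.2, -0.3, -0.8]
opening: 0.999
```

Call:
{"api": "drive_tool", "payload": {
  "deltas": [
    [[0,-0.03,0],0.03],
    [[0,-0.042,0],0.03],
    [[0,-0.042,0],0.03],
    [[0,-0.042,0],0.03],
    [[0,-0.042,0],0.03],
    [[0,-0.042,0],0.03],
    [[0,-0.042,0],0.03],
    [[0,-0.042,0],0.03],
    [[0,-0.042,0],0.03],
    [[0,-0.03,0],0.03]
  ]
}}

```text
time_s: 18.0
eef_pos: [0.6374, -0.187, 0.1565]
eef_rot: [-0.004, 0.993, 0.12, 0.022]
wrist_force: [-0.1, -0.3, -0.4]
opening: 0.999
```

```bash
python3 d.py p; cat > chk.py <<'E'
from h import *
import sys
# args: name then colour:zcentre
for n in("scene","top"):
    c=camera(n)
    for a in sys.argv[2:]:
        col,z=a.split(":")
        for b in blobs(mask(c["frame"],col)):
            r=rect(ray(c,b,float(z)))
            if r[0]>380 and r[1]<300: print(n,col,r)
    f=c["frame"][:,:,::-1]
    f=f[180:400,360:600] if n=="scene" else f[90:310,120:360]
    cv2.imwrite(f"pics/{sys.argv[1]}_{n}.png",cv2.resize(f,None,fx=2.5,fy=2.5,interpolation=cv2.INTER_CUBIC))
E
python3 chk.py k2 green:.057 orange:.023 purple:.017 blue:.017
```

```text
p t 18.0 move -0.002920115892123598 -0.022044511980552822 z 0.15650768198919804 turn -0.013395760615551922 op 0.9988981548542887 F [-0.1 -0.3 -0.4] q [-0.48  0.42  1.46  0.03  1.23  0.84]
scene green [639.9 224.1 113.5  67.5  -7.6]
scene orange [646.3 195.2 120.3  61.6  22.5]
scene orange [537.  137.9  37.6  37.2 -34.6]
scene orange [403.1  98.7  77.2  55.1 -78.1]
scene purple [ 632.7 -207.   111.1   60.5   13.3]
scene blue [654.5  14.1 108.9  69.   20.8]
top green [642.8 220.4 102.6  61.2  -4.8]
top orange [395.9  98.9  70.3  41.8 -78.9]
top orange [ 5.482e+02  1.331e+02  3.730e+01  3.720e+01 -4.000e-01]
top purple [ 621.2 -213.7   73.3   60.6   13.3]
top blue [658.   11.3 104.5  60.8  21.1]
```

View pics/k2_scene.png

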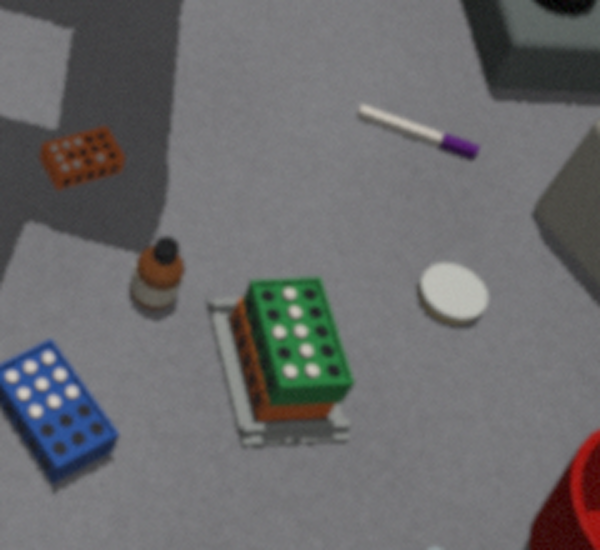

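View pics/k2_top.png

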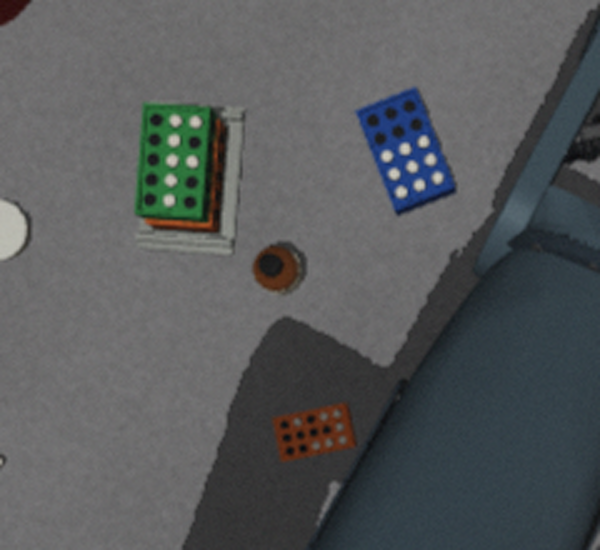

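Green sits on orange, offset about 3 mm at most, and aligned. Next is purple.

Call:
{"api": "drive_tool", "payload": {
  "deltas": [
    [[-0.003,-0.022,0],-0.013],
    [[0,0,-0.015],0],
    [[0,0,-0.02],0],
    [[0,0,-0.02],0],
    [[0,0,-0.02],0],
    [[0,0,-0.015],0],
    [[0,0,-0.008],0],
    [[0,0,0],0]
  ]
}}

```text
time_s: 18.9
eef_pos: [0.6333, -0.2046, 0.0524]
eef_rot: [-0.006, 0.994, 0.111, 0.022]
wrist_force: [-0.9, -0.1, 0.4]
opening: 0.998
```

```bash
sed -i 's/t=(638.5,217.5,-4.7)/t=(639.5,218.3,-4.7)/' d.py; python3 d.py p
```

```text
p t 18.9 move 0.0012079807236778928 -0.004446283005540369 z 0.052402153385520664 turn 0.0036826704805426047 op 0.9983112071538415 F [-0.9 -0.1  0.4] q [-0.51  0.55  1.51  0.04  1.06  0.82]
```

Call:
{"api": "drive_tool", "payload": {
  "deltas": [
    [[0.001,-0.004,-0.01],0.004],
    [[0,0,-0.012],0],
    [[0,0,-0.01],0],
    [[0,0,-0.006],0],
    [[0,0,-0.003],0],
    [[0,0,0],0]
  ]
}}

```text
time_s: 19.5
eef_pos: [0.6359, -0.2093, 0.01]
eef_rot: [-0.005, 0.993, 0.114, 0.023]
wrist_force: [0.2, -0.7, 0.3]
opening: 0.999
```

```bash
python3 d.py p
```

```text
p t 19.5 move -0.0014103868235132433 0.0003249101223215256 z 0.009984595243456282 turn -0.0008099940138182049 op 0.9991526108072942 F [ 0.2 -0.7  0.3] q [-0.51  0.62  1.51  0.04  0.99  0.81]
```

Call:
{"api": "drive_tool", "payload": {
  "deltas": [
    [[-0.0015,0,-0.003],0],
    [[0,0,0],0]
  ]
}}

```text
time_s: 19.7
eef_pos: [0.6346, -0.2095, 0.0072]
eef_rot: [-0.005, 0.993, 0.114, 0.023]
wrist_force: [0.1, 0.0, 0.2]
opening: 0.999
```

Call:
{"api": "drive_tool", "payload": {
  "deltas": [
    [[0,0,0],0],
    [[0,0,0],0],
    [[0,0,0],0],
    [[0,0,0],0],
    [[0,0,0],0],
    [[0,0,0],0],
    [[0,0,0],0]
  ],
  "gripper": 0.55
}}

```text
time_s: 20.4
eef_pos: [0.6349, -0.2096, 0.0082]
eef_rot: [-0.004, 0.993, 0.114, 0.024]
wrist_force: [-0.6, 1.5, 0.9]
opening: 0.691
```

```bash
python3 d.py p
```

```text
p t 20.4 move -0.0004126180497252552 0.0006420504049446663 z 0.008172261335138264 turn -0.0007732455311169062 op 0.6913921236037119 F [-0.6  1.5  0.9] q [-0.51  0.62  1.51  0.04  0.98  0.81]
```

Call:
{"api": "drive_tool", "payload": {
  "deltas": [
    [[0,0,0.01],0],
    [[0,0,0.02],0],
    [[0,0,0.02],0],
    [[0,0,0.02],0],
    [[0,0,0.02],0],
    [[0,0,0.02],0],
    [[0,0,0.02],0],
    [[0,0,0.01],0],
    [[0,0,0],0]
  ]
}}

```text
time_s: 21.3
eef_pos: [0.6334, -0.2087, 0.157]
eef_rot: [-0.004, 0.993, 0.114, 0.024]
wrist_force: [0.5, 0.3, -1.5]
opening: 0.688
```

Call:
{"api": "drive_tool", "payload": {
  "deltas": [
    [[0,0.03,0],-0.03],
    [[0,0.042,0],-0.03],
    [[0,0.042,0],-0.03],
    [[0,0.042,0],-0.03],
    [[0,0.042,0],-0.03],
    [[0,0.042,0],-0.03],
    [[0,0.042,0],-0.03],
    [[0,0.042,0],-0.03],
    [[0,0.042,0],-0.03],
    [[0,0.03,0],-0.03]
  ]
}}

```text
time_s: 22.3
eef_pos: [0.6255, 0.1962, 0.1467]
eef_rot: [-0.001, 0.999, -0.047, 0.018]
wrist_force: [0.4, -0.3, -1.4]
opening: 0.691
```

Call:
{"api": "drive_tool", "payload": {
  "deltas": [
    [[0,0.018,0],0],
    [[0,0,0],0],
    [[0,0,0],0]
  ]
}}

```text
time_s: 22.6
eef_pos: [0.6222, 0.2199, 0.1426]
eef_rot: [-0.001, 0.999, -0.044, 0.015]
wrist_force: [0.1, -0.5, -1.3]
opening: 0.688
```

```bash
python3 d.py t
```

```text
t t 22.6 move 0.01733676696808184 -0.0015637828154296263 z 0.14255176983548568 turn 0.006403909514160588 op 0.6882413988238583 F [ 0.1 -0.5 -1.3] q [ 0.16  0.43  1.48 -0.    1.21  1.82]
```

Call:
{"api": "drive_tool", "payload": {
  "deltas": [
    [[0.017,-0.0015,-0.01],0.006],
    [[0,0,-0.015],0],
    [[0,0,-0.012],0],
    [[0,0,-0.006],0],
    [[0,0,0],0],
    [[0,0,0],0]
  ]
}}

```text
time_s: 23.2
eef_pos: [0.6367, 0.2135, 0.0938]
eef_rot: [0.0, 0.999, -0.043, 0.012]
wrist_force: [0.8, -0.7, -0.9]
opening: 0.692
```

```bash
python3 d.py t
```

```text
t t 23.2 move 0.0028179977788638233 0.004806440118152372 z 0.09378898033263655 turn 0.0047949963978970445 op 0.6920600222886192 F [ 0.8 -0.7 -0.9] q [ 0.15  0.51  1.46 -0.01  1.14  1.81]
```

Call:
{"api": "drive_tool", "payload": {
  "deltas": [
    [[0.003,0.004,0],0.003],
    [[0,0,-0.004],0],
    [[0,0,-0.003],0],
    [[0,0,0],0]
  ]
}}

```text
time_s: 23.6
eef_pos: [0.6408, 0.2183, 0.0882]
eef_rot: [-0.0, 0.999, -0.042, 0.013]
wrist_force: [0.5, -0.9, -2.3]
opening: 0.689
```

```bash
python3 d.py t
```

```text
t t 23.6 move -0.0012944783895780798 4.7565250432451966e-05 z 0.08822970107720561 turn 0.00124382280759594 op 0.6891236614604515 F [ 0.5 -0.9 -2.3] q [ 0.16  0.53  1.45 -0.01  1.13  1.81]
```

Call:
{"api": "drive_tool", "payload": {
  "deltas": [
    [[-0.002,0,-0.002],0],
    [[0,0,-0.002],0],
    [[0,0,-0.001],0],
    [[0,0,0],0]
  ]
}}

```text
time_s: 24.0
eef_pos: [0.6388, 0.2185, 0.0832]
eef_rot: [-0.0, 0.999, -0.041, 0.013]
wrist_force: [-0.7, -0.5, -0.9]
opening: 0.69
```

```bash
python3 d.py t
```

```text
t t 24.0 move 0.000729905989305335 -0.00017094579372020635 z 0.08319688807055736 turn 0.0009583804066455315 op 0.6903828360117831 F [-0.7 -0.5 -0.9] q [ 0.16  0.53  1.46 -0.01  1.12  1.81]
```

Call:
{"api": "drive_tool", "payload": {
  "deltas": [
    [[0,0,-0.001],0],
    [[0,0,-0.001],0],
    [[0,0,-0.001],0]
  ]
}}

```text
time_s: 24.3
eef_pos: [0.64, 0.2185, 0.0829]
eef_rot: [-0.0, 0.999, -0.041, 0.015]
wrist_force: [-2.0, 0.5, 2.9]
opening: 0.686
```

```bash
python3 d.py t
```

```text
t t 24.3 move -0.0005301452428052578 -0.00019768257896762842 z 0.0828664304192322 turn 0.0009746927351255152 op 0.6860292367454159 F [-2.   0.5  2.9] q [ 0.16  0.53  1.46 -0.01  1.12  1.81]
```

Call:
{"api": "drive_tool", "payload": {
  "deltas": [
    [[0,0,0],0],
    [[0,0,0],0],
    [[0,0,0],0],
    [[0,0,0],0],
    [[0,0,0.01],0],
    [[0,0,0.02],0],
    [[0,0,0.02],0],
    [[0,0,0.02],0],
    [[0,0,0.02],0],
    [[0,0,0.01],0]
  ],
  "gripper": 1.0
}}

```text
time_s: 25.3
eef_pos: [0.6386, 0.2182, 0.1867]
eef_rot: [-0.0, 0.999, -0.042, 0.013]
wrist_force: [0.2, 0.0, -0.0]
opening: 0.996
```

Call:
{"api": "drive_tool", "payload": {
  "deltas": [
    [[-0.01,-0.03,0],0.015],
    [[-0.018,-0.042,0],0.015],
    [[-0.018,-0.042,0],0.015],
    [[-0.018,-0.042,0],0.015],
    [[-0.018,-0.042,0],0.015],
    [[-0.018,-0.042,0],0.015],
    [[-0.018,-0.042,0],0.015],
    [[-0.018,-0.042,0],0.015],
    [[-0.018,-0.042,0],0.015],
    [[-0.01,-0.03,0],0.015]
  ]
}}

```text
time_s: 26.3
eef_pos: [0.4688, -0.1856, 0.1925]
eef_rot: [-0.001, 0.999, 0.041, 0.019]
wrist_force: [0.6, -0.0, 0.5]
opening: 1.0
```

```bash
python3 d.py c; python3 chk.py k3 purple:.091 green:.057 blue:.017; python3 - <<'E'
from h import *
for n in("top","scene"):
    c=camera(n);hsv=cv2.cvtColor(c["frame"],cv2.COLOR_RGB2HSV)
    sub=np.zeros((480,640),np.uint8)
    if n=="top": sub[195:275,365:425]=255
    else: sub[245:315,215:280]=255
    m=cv2.inRange(hsv,(0,0,150),(180,60,255))&sub
    for b in blobs(m): print(n,"cover",rect(ray(c,b,.0075)),rect(ray(c,b,.015)))
    f=c["frame"][:,:,::-1]
    f=f[190:290,350:450] if n=="top" else f[235:335,200:300]
    cv2.imwrite(f"pics/cov_{n}.png",cv2.resize(f,None,fx=5,fy=5,interpolation=cv2.INTER_CUBIC))
E
```

```text
c t 26.3 move -0.015761504664863257 -0.0688971143318276 z 0.19245964740368102 turn -0.012549510353008664 op 0.9997175269860369 F [ 0.6 -0.   0.5] q [-0.63  0.04  1.85  0.03  1.23  0.85]
scene purple [638.  222.2 115.5  68.6  -5.4]
scene blue [654.8  14.  109.2  69.1  20.9]
top purple [641.7 221.6 102.8  61.   -5. ]
top blue [658.   11.3 104.5  60.8  21.1]
top cover [ 411.5 -243.5   49.    37.4   89.3] [ 411.4 -242.5   48.7   37.2   89.3]
scene cover [ 447.9 -252.4  119.6   79.9    4. ] [ 453.1 -251.9  118.6   79.3    4. ]
```

View pics/k3_scene.png

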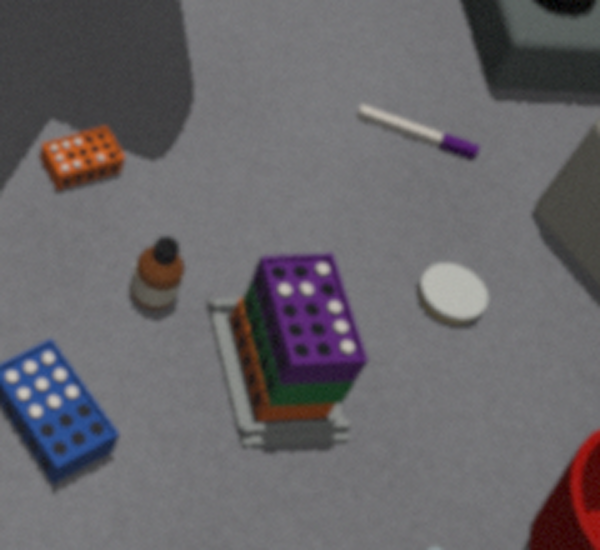

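View pics/k3_top.png

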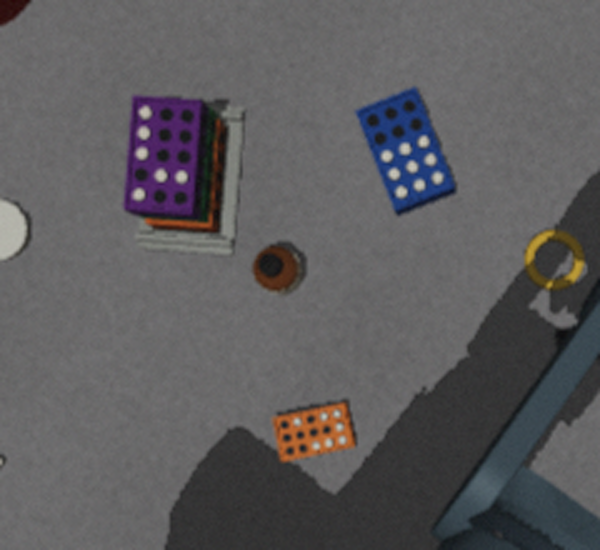

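View pics/cov_scene.png

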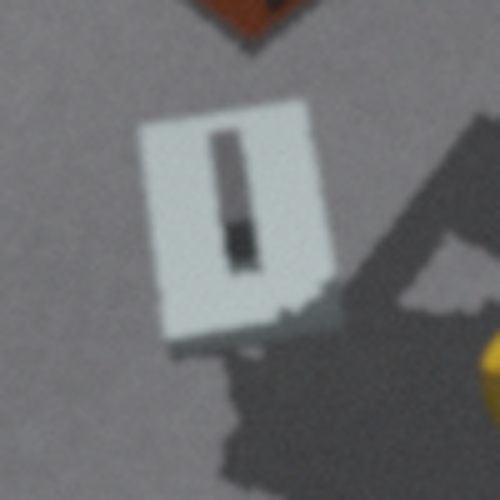

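All three racks are stacked and aligned, with purple at about (640, 219). Next is the cover.

Call:
{"api": "drive_tool", "payload": {
  "deltas": [
    [[-0.008,-0.034,0],-0.012],
    [[-0.008,-0.03,0],0],
    [[0,-0.004,-0.01],0],
    [[0,0,-0.02],0],
    [[0,0,-0.02],0],
    [[0,0,-0.02],0],
    [[0,0,-0.015],0],
    [[0,0,-0.008],0],
    [[0,0,0],0]
  ]
}}

```text
time_s: 27.4
eef_pos: [0.4584, -0.2395, 0.094]
eef_rot: [-0.005, 0.999, 0.041, 0.019]
wrist_force: [0.4, -0.9, 0.5]
opening: 1.001
```

```bash
sed -i 's/c=(453,-254.5,4)/c=(452.7,-253.4,4)/;s/t=(639.5,218.3/t=(640,218.5/' d.py; python3 d.py c
```

```text
c t 27.4 move -0.005697898683540703 -0.013867270020655104 z 0.09397886358423091 turn -0.01227820557830217 op 1.0013817093649673 F [ 0.4 -0.9  0.5] q [-0.73  0.21  1.88  0.04  1.03  0.74]
```

Call:
{"api": "drive_tool", "payload": {
  "deltas": [
    [[-0.0055,-0.014,0],-0.012],
    [[0,0,-0.008],0],
    [[0,0,-0.01],0],
    [[0,0,-0.01],0],
    [[0,0,-0.005],0],
    [[0,0,0],0]
  ]
}}

```text
time_s: 28.0
eef_pos: [0.454, -0.2549, 0.0602]
eef_rot: [-0.003, 0.999, 0.035, 0.02]
wrist_force: [-0.3, 0.3, 0.1]
opening: 1.004
```

```bash
python3 d.py c
```

```text
c t 28.0 move -0.0013274943963134667 0.0014703563811414022 z 0.06021503723764862 turn 2.5643303570355158e-05 op 1.0035354145967952 F [-0.3  0.3  0.1] q [-0.76  0.27  1.89  0.04  0.96  0.72]
```

Call:
{"api": "drive_tool", "payload": {
  "deltas": [
    [[-0.001,0.0015,-0.01],0],
    [[0,0,-0.01],0],
    [[0,0,-0.008],0],
    [[0,0,-0.005],0],
    [[0,0,-0.002],0],
    [[0,0,0],0]
  ]
}}

```text
time_s: 28.6
eef_pos: [0.4527, -0.2528, 0.0217]
eef_rot: [-0.004, 0.999, 0.035, 0.02]
wrist_force: [-0.5, 0.4, -0.3]
opening: 1.002
```

```bash
python3 d.py c
```

```text
c t 28.6 move -1.1437816568427017e-05 -0.0006067441065916168 z 0.02165549664912071 turn -0.00025414062603079657 op 1.002009311066242 F [-0.5  0.4 -0.3] q [-0.76  0.34  1.9   0.04  0.88  0.71]
```

Call:
{"api": "drive_tool", "payload": {
  "deltas": [
    [[0,0,0],0],
    [[0,0,0],0],
    [[0,0,0],0],
    [[0,0,0],0],
    [[0,0,0],0],
    [[0,0,0],0],
    [[0,0,0],0],
    [[0,0,0],0],
    [[0,0,0],0],
    [[0,0,0],0]
  ],
  "gripper": 0.0
}}

```text
time_s: 29.6
eef_pos: [0.4535, -0.2536, 0.023]
eef_rot: [-0.003, 0.999, 0.035, 0.021]
wrist_force: [-0.8, 0.2, 1.1]
opening: 0.145
```

```bash
python3 d.py c
```

```text
c t 29.6 move -0.0008450947588417024 0.00015678059833085234 z 0.023043927111439617 turn -0.0002822726293452149 op 0.14533844233228854 F [-0.8  0.2  1.1] q [-0.76  0.34  1.9   0.04  0.88  0.71]
```

Call:
{"api": "drive_tool", "payload": {
  "deltas": [
    [[0,0,0.01],0],
    [[0,0,0.02],0],
    [[0,0,0.02],0],
    [[0,0,0.02],0],
    [[0,0,0.02],0],
    [[0,0,0.02],0],
    [[0,0,0.02],0],
    [[0,0,0.02],0],
    [[0,0,0.01],0],
    [[0,0,0],0]
  ]
}}

```text
time_s: 30.6
eef_pos: [0.4518, -0.2517, 0.1935]
eef_rot: [-0.003, 0.999, 0.035, 0.021]
wrist_force: [0.6, 1.1, 0.0]
opening: 0.152
```

```bash
python3 d.py t; python3 - <<'E'
from h import *
c=camera("scene"); f=c["frame"][:,:,::-1]
cv2.imwrite(f"pics/l.png",cv2.resize(f[100:350,130:400],None,fx=2.3,fy=2.3))
E
```

```text
t t 30.6 move 0.18821191017854194 0.4702264892712015 z 0.1935432904553683 turn -0.15224290010920072 op 0.152456354853048 F [0.6 1.1 0. ] q [-0.76  0.07  1.81  0.04  1.24  0.73]
```

View pics/l.png

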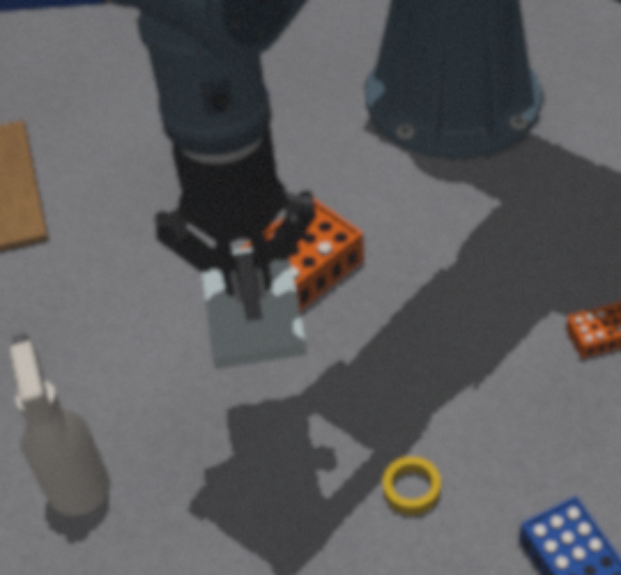

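The cover is held level. I'll carry it to the stack.

Call:
{"api": "drive_tool", "payload": {
  "deltas": [
    [[0.01,0.026,0],-0.015],
    [[0.016,0.04,0],-0.015],
    [[0.016,0.04,0],-0.015],
    [[0.016,0.04,0],-0.015],
    [[0.016,0.04,0],-0.015],
    [[0.016,0.04,0],-0.015],
    [[0.016,0.04,0],-0.015],
    [[0.016,0.04,0],-0.015],
    [[0.016,0.04,0],-0.015],
    [[0.016,0.04,0],-0.015]
  ]
}}

```text
time_s: 31.65
eef_pos: [0.6004, 0.1459, 0.1786]
eef_rot: [-0.004, 0.999, -0.049, 0.011]
wrist_force: [1.1, -1.2, -0.9]
opening: 0.15
```

```bash
python3 d.py t
```

```text
t t 31.65 move 0.039580762160629224 0.07257751336707799 z 0.17862034943702967 turn 0.015435930242955642 op 0.15015481290240235 F [ 1.1 -1.2 -0.9] q [0.04 0.31 1.56 0.01 1.25 1.71]
```

Call:
{"api": "drive_tool", "payload": {
  "deltas": [
    [[0.015,0.03,0],0.01],
    [[0.012,0.018,0],0.005],
    [[0.008,0.01,0],0],
    [[0,0,0],0],
    [[0,0,0],0]
  ]
}}

```text
time_s: 32.15
eef_pos: [0.6321, 0.2126, 0.1683]
eef_rot: [-0.003, 0.999, -0.037, 0.004]
wrist_force: [0.1, 0.2, -1.6]
opening: 0.151
```

```bash
python3 d.py t
```

```text
t t 32.15 move 0.007907955483920981 0.0058609967143162245 z 0.16828264869787274 turn -0.0075786734909844 op 0.1512746988691277 F [ 0.1  0.2 -1.6] q [0.14 0.43 1.42 0.   1.28 1.79]
```

Call:
{"api": "drive_tool", "payload": {
  "deltas": [
    [[0.008,0.006,0],-0.008],
    [[0,0,-0.006],0],
    [[0,0,-0.006],0],
    [[0,0,-0.004],0],
    [[0,0,0],0],
    [[0,0,0],0]
  ]
}}

```text
time_s: 32.75
eef_pos: [0.6391, 0.2155, 0.1491]
eef_rot: [-0.002, 0.999, -0.044, 0.002]
wrist_force: [-0.5, -0.3, -0.7]
opening: 0.153
```

```bash
python3 d.py t; python3 chk.py m purple:.091
```

```text
t t 32.75 move 0.0008860115130712165 0.0029816069274198886 z 0.14907983302649175 turn 0.0050365499741245046 op 0.15311850863985824 F [-0.5 -0.3 -0.7] q [0.15 0.47 1.41 0.   1.26 1.8 ]
```

View pics/m_scene.png

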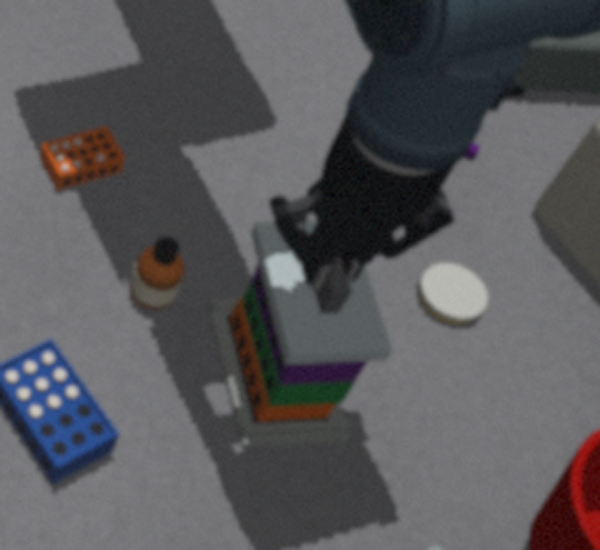

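Call:
{"api": "drive_tool", "payload": {
  "deltas": [
    [[0.001,0.003,-0.004],0.005],
    [[0,0,-0.004],0],
    [[0,0,-0.002],0],
    [[0,0,0],0]
  ]
}}

```text
time_s: 33.25
eef_pos: [0.6406, 0.2191, 0.1391]
eef_rot: [-0.003, 0.999, -0.041, 0.003]
wrist_force: [-0.5, -0.5, -1.9]
opening: 0.15
```

```bash
python3 d.py t; python3 - <<'E'
from h import *
c=camera("scene"); f=c["frame"][:,:,::-1]
cv2.imwrite(f"pics/n.png",cv2.resize(f[240:370,430:560],None,fx=4.5,fy=4.5,interpolation=cv2.INTER_CUBIC))
E
```

```text
t t 33.25 move -0.0005727041297296509 -0.0006335683981871509 z 0.13911891833246198 turn -0.0008445587572651903 op 0.1501606988495844 F [-0.5 -0.5 -1.9] q [0.15 0.48 1.41 0.   1.24 1.8 ]
```

View pics/n.png

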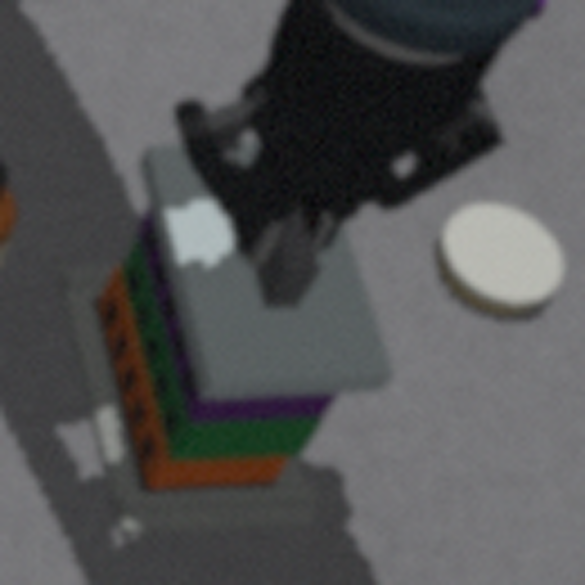

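Call:
{"api": "drive_tool", "payload": {
  "deltas": [
    [[-0.0005,-0.0005,-0.003],0],
    [[0,0,-0.003],0],
    [[0,0,-0.002],0],
    [[0,0,0],0]
  ]
}}

```text
time_s: 33.7
eef_pos: [0.6401, 0.2186, 0.1307]
eef_rot: [-0.003, 0.999, -0.041, 0.003]
wrist_force: [0.0, -0.0, -0.8]
opening: 0.155
```

```bash
python3 d.py t
```

```text
t t 33.7 move -8.745992102798805e-05 -9.580660947997033e-05 z 0.1306615113193894 turn -0.0008156200464393137 op 0.1552967565315345 F [ 0.  -0.  -0.8] q [0.15 0.49 1.42 0.   1.23 1.8 ]
```

Call:
{"api": "drive_tool", "payload": {
  "deltas": [
    [[0,0,-0.003],0],
    [[0,0,-0.003],0],
    [[0,0,-0.002],0],
    [[0,0,0],0]
  ]
}}

```text
time_s: 34.1
eef_pos: [0.6401, 0.2185, 0.1219]
eef_rot: [-0.003, 0.999, -0.041, 0.003]
wrist_force: [-0.7, -0.8, -1.1]
opening: 0.149
```

```bash
python3 d.py t; python3 - <<'E'
from h import *
c=camera("scene"); f=c["frame"][:,:,::-1]
cv2.imwrite(f"pics/n2.png",cv2.resize(f[240:370,430:560],None,fx=4.5,fy=4.5,interpolation=cv2.INTER_CUBIC))
E
```

```text
t t 34.1 move -0.00010579184089376525 -2.9940521494437045e-05 z 0.12191776744717142 turn -0.0007690875909958095 op 0.14922081443400773 F [-0.7 -0.8 -1.1] q [0.15 0.5  1.42 0.   1.21 1.8 ]
```

View pics/n2.png

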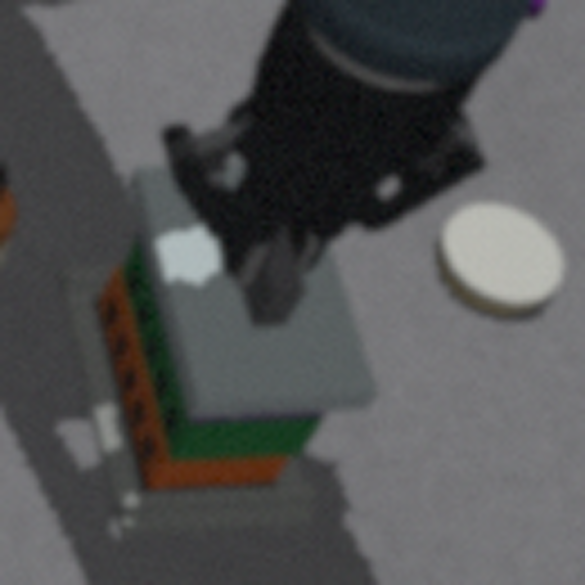

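Call:
{"api": "drive_tool", "payload": {
  "deltas": [
    [[0,0,-0.001],0],
    [[0,0,-0.001],0],
    [[0,0,-0.001],0]
  ]
}}

```text
time_s: 34.45
eef_pos: [0.6409, 0.2186, 0.1203]
eef_rot: [-0.003, 0.999, -0.041, 0.004]
wrist_force: [-1.2, -0.7, 4.6]
opening: 0.152
```

```bash
python3 d.py t
```

```text
t t 34.45 move -0.0009260892376188323 -8.396910140726077e-05 z 0.12027718532275856 turn -0.0008007977975026392 op 0.1520616065461925 F [-1.2 -0.7  4.6] q [0.15 0.5  1.42 0.   1.21 1.8 ]
```

Call:
{"api": "drive_tool", "payload": {
  "deltas": [
    [[0,0,0],0],
    [[0,0,0],0],
    [[0,0,0],0],
    [[0,0,0],0],
    [[0,0,0],0]
  ],
  "gripper": 0.6
}}

```text
time_s: 34.95
eef_pos: [0.6412, 0.2187, 0.1204]
eef_rot: [-0.003, 0.999, -0.041, 0.004]
wrist_force: [-0.8, -0.0, -0.1]
opening: 0.602
```

```bash
python3 d.py t; python3 - <<'E'
from h import *
c=camera("scene"); f=c["frame"][:,:,::-1]
cv2.imwrite(f"pics/n3.png",cv2.resize(f[240:370,430:560],None,fx=4.5,fy=4.5,interpolation=cv2.INTER_CUBIC))
E
```

```text
t t 34.95 move -0.0011662202025757296 -0.00019915391550914818 z 0.12038901646943073 turn -0.0008211987126527376 op 0.602066694383404 F [-0.8 -0.  -0.1] q [0.15 0.5  1.42 0.   1.21 1.8 ]
```

View pics/n3.png

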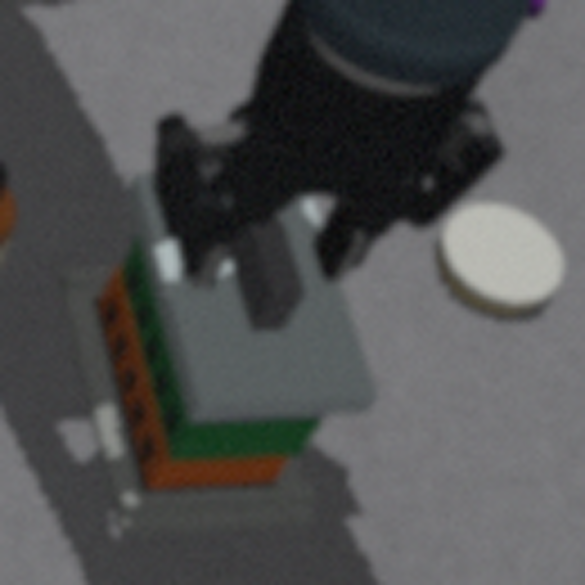

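The cover has dropped flat over purple, and the jaws are clear of the bar. I'll retreat upwards and to the side.

Call:
{"api": "drive_tool", "payload": {
  "deltas": [
    [[0,0,0.01],0],
    [[0,0,0.015],0],
    [[0,0,0.02],0],
    [[0,0,0.02],0],
    [[0,0,0.02],0],
    [[0,0,0.01],0],
    [[0,0,0],0]
  ]
}}

```text
time_s: 35.7
eef_pos: [0.6416, 0.2188, 0.2258]
eef_rot: [-0.003, 0.999, -0.041, 0.007]
wrist_force: [-0.2, 0.3, 0.7]
opening: 0.599
```

Call:
{"api": "drive_tool", "payload": {
  "deltas": [
    [[-0.01,-0.02,0],0],
    [[-0.02,-0.03,0],0],
    [[-0.02,-0.03,0],0],
    [[-0.02,-0.03,0],0],
    [[-0.02,-0.03,0],0],
    [[-0.02,-0.03,0],0],
    [[-0.02,-0.03,0],0],
    [[-0.02,-0.03,0],0],
    [[-0.01,-0.02,0],0],
    [[0,0,0],0]
  ]
}}

```text
time_s: 36.7
eef_pos: [0.4711, -0.0374, 0.2203]
eef_rot: [-0.004, 0.999, -0.039, 0.004]
wrist_force: [0.3, 0.8, 0.2]
opening: 0.603
```

```bash
python3 d.py t; python3 chk.py z blue:.017 orange:.023 green:.057; python3 - <<'E'
from h import *
c=camera("top");hsv=cv2.cvtColor(c["frame"],cv2.COLOR_RGB2HSV)
sub=np.zeros((480,640),np.uint8);sub[100:220,160:230]=255
m=cv2.inRange(hsv,(0,0,150),(180,60,255))&sub
for b in blobs(m): print("cover",rect(ray(c,b,.111)), rect(ray(c,b,.1035)))
cv2.imwrite("pics/full.png",c["frame"][:,:,::-1])
E
```

```text
t t 36.7 move 0.1689331087972047 0.25587469784957523 z 0.2203113811792194 turn -0.00376654947524635 op 0.6032013699045401 F [0.3 0.8 0.2] q [-0.34 -0.05  1.87  0.01  1.31  1.31]
scene blue [655.   14.3 109.7  69.4  20.3]
scene orange [646.6 195.  121.5  60.6  21.7]
scene orange [403.1  98.5  77.8  54.8 -77.7]
top blue [659.5  12.  101.6  61.1  20.4]
top orange [399.3  85.   42.6  41.6  10.6]
top orange [ 5.482e+02  1.331e+02  3.730e+01  3.720e+01 -4.000e-01]
cover [640.8 218.7 115.6  75.5  -4.7] [642.3 220.5 116.3  75.9  -4.7]
```

View pics/z_scene.png

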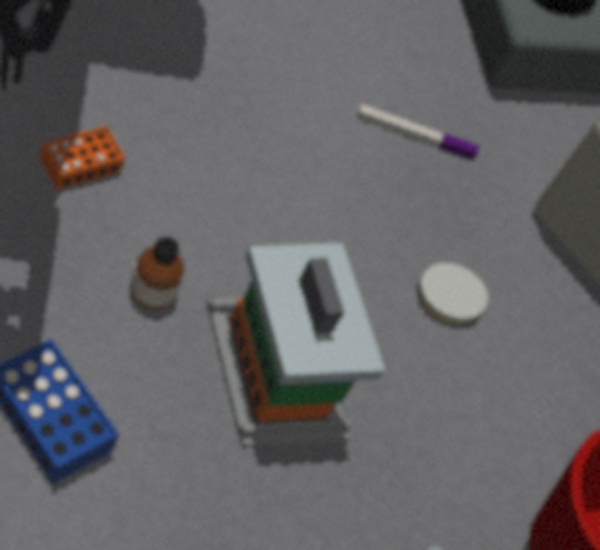

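View pics/full.png

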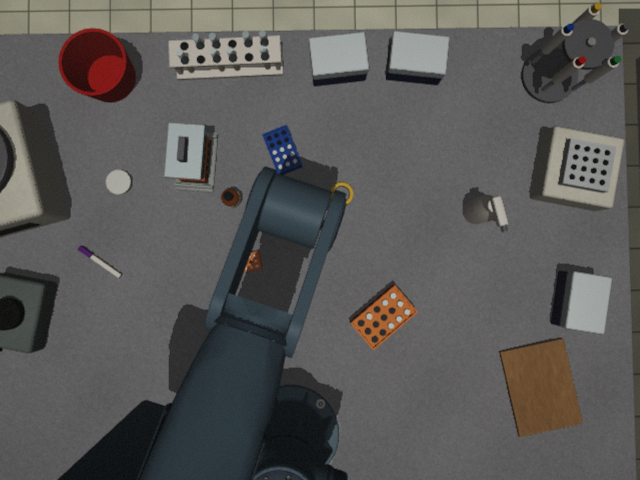

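The cover is flat on the stack at (641, 219) mm, yaw -4.7°. Blue and the spray bottle haven't moved. Handing in.

```bash
python3 -c "
from bench import hand_in
print(hand_in())"
```

```text
the job is handed in; nothing more can be done
None
```

I built the stack on the tray in order: the middle-sized orange rack, then green, purple and the cover. Everything was released, the arm was clear of the stack, and the job was handed in at about 37 s.

**Alignment:** in the last pictures the cover lies flat over purple, at about (641, 219) mm and yaw -4.7°. The tray measured (637.5, 216) mm and -4.9°. In the top view, each layer measured about 3 mm or less from the one below, along each axis.

**Bystanders:** the blue rack measured (659.5, 12.0) mm at the end against (658.0, 11.3) at the start. Part of that difference comes from shadow and the arm partly hiding it. The spray bottle looks unmoved in the final top picture; I did not measure it.

**Checks that disagreed:**
- **Camera views:** the two views differed by 2–4 mm. The top view also read about 2–3 mm higher in x and y than the gripper positions where I released the racks.
- **Gripper tilt:** the gripper drifted by up to about 0.05 rad during fast moves. Because of this, the cover was pitched about 0.04 rad when its low end touched. After release it settled flat, as far as the pictures show.

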